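# Even up the centrifuge buckets on the pan balance

### The job

The two loaded centrifuge buckets on the balance are not even. Slowly draw out the one tube that evens them when it changes sides and press it, gently but fully home, into a free bore of the other bucket, so that each bucket holds two tubes, all fully home, and the balance floats level with nothing touching it. Do not lean hard on the balance or let its pans slam, do not lift or tip the buckets, and leave everything else on the bench alone.

Things in the scene. Friction and masses are not known exactly. Their poses are not given: they have to be found in the camera images.
- balance: Mechanical two-pan balance fixed to the bench at a yaw of its own. Grey base 150 mm (its x) by 300 mm (its y), 30 mm high; origin: centre of the underside. The pans lie at y = +115 and -115 mm of this frame. Between them stands a white scale plate, 76 mm wide in y, 8 mm thick in x, top 135 mm above the bench, with a pointer that shows the tilt.
- beam (a joint): Tilt of the beam, rad: 0 = level, positive when the left pan is up and the right one down; 0.07 at the stops. It tilts about 0.0016 rad per gram of difference, so 45 g or more puts the heavy pan on its stop. It comes to rest 1 to 2 s after the last touch.
- pan_left: Steel pan at the balance's +y end, 164 x 70 mm, an upstand all round to keep the bucket in. Origin: centre of the underside, 60 mm above the bench when level; the bucket stands 4 mm above it. The pans stay flat and swing 8 mm up or down, one against the other; under a push each also gives on an overload spring, some 0.7 mm per N.
- pan_right: The same at the balance's -y end.
- bucket_a: Grey centrifuge bucket with aluminium sides, 150 mm (its x, parallel to the balance's x) by 56 mm by 66 mm high, 850 g, standing loose in either pan. Both buckets weigh the same. Origin: centre of the underside. Three upright bores in a row along its x, 48 mm apart, 32.4 mm wide with a small chamfer, 58 mm deep.
- bucket_a_seat1 (a point): Centre of the floor of bore 1 of bucket_a (bucket x = -48 mm, 8 mm above its underside). A tube fully home has its origin here. Two sprung rubber grips facing each other in y pinch it 11 to 37 mm below the mouth: it slides with 3 to 5 N of drag in and out, up to 7 N as the foot spreads them, and will not drop home by its weight; the floor is felt as a rise above that.
- bucket_a_seat2 (a point): Centre of the floor of bore 2 of bucket_a (bucket x = 0 mm, 8 mm above its underside). A tube fully home has its origin here. Two sprung rubber grips facing each other in y pinch it 11 to 37 mm below the mouth: it slides with 3 to 5 N of drag in and out, up to 7 N as the foot spreads them, and will not drop home by its weight; the floor is felt as a rise above that.
- bucket_a_seat3 (a point): Centre of the floor of bore 3 of bucket_a (bucket x = 48 mm, 8 mm above its underside). A tube fully home has its origin here. Two sprung rubber grips facing each other in y pinch it 11 to 37 mm below the mouth: it slides with 3 to 5 N of drag in and out, up to 7 N as the foot spreads them, and will not drop home by its weight; the floor is felt as a rise above that.
- bucket_b: Grey centrifuge bucket with aluminium sides, 150 mm (its x, parallel to the balance's x) by 56 mm by 66 mm high, 850 g, standing loose in either pan. Both buckets weigh the same. Origin: centre of the underside. Three upright bores in a row along its x, 48 mm apart, 32.4 mm wide with a small chamfer, 58 mm deep.
- bucket_b_seat1 (a point): Centre of the floor of bore 1 of bucket_b (bucket x = -48 mm, 8 mm above its underside). A tube fully home has its origin here. Two sprung rubber grips facing each other in y pinch it 11 to 37 mm below the mouth: it slides with 3 to 5 N of drag in and out, up to 7 N as the foot spreads them, and will not drop home by its weight; the floor is felt as a rise above that.
- bucket_b_seat2 (a point): Centre of the floor of bore 2 of bucket_b (bucket x = 0 mm, 8 mm above its underside). A tube fully home has its origin here. Two sprung rubber grips facing each other in y pinch it 11 to 37 mm below the mouth: it slides with 3 to 5 N of drag in and out, up to 7 N as the foot spreads them, and will not drop home by its weight; the floor is felt as a rise above that.
- bucket_b_seat3 (a point): Centre of the floor of bore 3 of bucket_b (bucket x = 48 mm, 8 mm above its underside). A tube fully home has its origin here. Two sprung rubber grips facing each other in y pinch it 11 to 37 mm below the mouth: it slides with 3 to 5 N of drag in and out, up to 7 N as the foot spreads them, and will not drop home by its weight; the floor is felt as a rise above that.
- tube_black: Opaque white 50 ml tube with a black cap; with its contents it weighs 26 g (within about 3 percent). It is 116 mm tall: a 30 mm body with a tapered foot (12 mm across at the very bottom, full width from 14 mm up) and a 35 mm cap over its top 18 mm, the part to grip. Origin: centre of the foot; z runs up the tube to the cap.
- tube_yellow: Opaque white 50 ml tube with a yellow cap; with its contents it weighs 38 g (within about 3 percent). It is 116 mm tall: a 30 mm body with a tapered foot (12 mm across at the very bottom, full width from 14 mm up) and a 35 mm cap over its top 18 mm, the part to grip. Origin: centre of the foot; z runs up the tube to the cap.
- tube_blue: Opaque white 50 ml tube with a blue cap; with its contents it weighs 50 g (within about 3 percent). It is 116 mm tall: a 30 mm body with a tapered foot (12 mm across at the very bottom, full width from 14 mm up) and a 35 mm cap over its top 18 mm, the part to grip. Origin: centre of the foot; z runs up the tube to the cap.
- tube_red: Opaque white 50 ml tube with a red cap; with its contents it weighs 62 g (within about 3 percent). It is 116 mm tall: a 30 mm body with a tapered foot (12 mm across at the very bottom, full width from 14 mm up) and a 35 mm cap over its top 18 mm, the part to grip. Origin: centre of the foot; z runs up the tube to the cap.
- tube_spare: a spare, empty green-capped tube standing in a blue two-hole stand; not part of the job. Leave alone. Origin: centre of its underside.
- spray: white spray bottle, 76 mm across, 215 mm tall. Leave alone. Origin: centre of its underside.
- slide_box: open white box of glass slides, 85 x 120 x 33 mm. Leave alone. Origin: centre of its underside.
- cassette1: orange tissue cassette, 40 x 28 x 11 mm. Leave alone. Origin: centre of its underside.
- cassette2: pale blue tissue cassette, 40 x 28 x 11 mm. Leave alone. Origin: centre of its underside.
- pot: specimen pot with a red lid, 56 mm across, 62 mm tall. Leave alone. Origin: centre of its underside.
- forceps: steel forceps lying flat, 116 mm long. Leave alone. Origin: centre of its underside.

How it is judged:
On the way:
1. one of the four tubes is drawn right out of its bore (its foot over 0.15 m above the bench) (height (world z) of any of tube_black, tube_yellow, tube_blue, tube_red above 0.15 m), for 0.1 s.
At the end, for the whole second after the job is handed in: The beam is at rest within 0.02 rad of level (about 12 g), and each of the four tubes is fully home in a bore (its origin within 2.5 mm of a bore's floor centre); both buckets stand upright in their own pans, within 25 mm of where they began (value of joint beam between -0.02 and 0.02 rad and velocity of joint beam between -0.03 and 0.03 rad/s and (distance between tube_black and bucket_a_seat1 below 0.0025 m or distance between tube_black and bucket_a_seat2 below 0.0025 m or distance between tube_black and bucket_a_seat3 below 0.0025 m or distance between tube_black and bucket_b_seat1 below 0.0025 m or distance between tube_black and bucket_b_seat2 below 0.0025 m or distance between tube_black and bucket_b_seat3 below 0.0025 m) and (distance between tube_yellow and bucket_a_seat1 below 0.0025 m or distance between tube_yellow and bucket_a_seat2 below 0.0025 m or distance between tube_yellow and bucket_a_seat3 below 0.0025 m or distance between tube_yellow and bucket_b_seat1 below 0.0025 m or distance between tube_yellow and bucket_b_seat2 below 0.0025 m or distance between tube_yellow and bucket_b_seat3 below 0.0025 m) and (distance between tube_blue and bucket_a_seat1 below 0.0025 m or distance between tube_blue and bucket_a_seat2 below 0.0025 m or distance between tube_blue and bucket_a_seat3 below 0.0025 m or distance between tube_blue and bucket_b_seat1 below 0.0025 m or distance between tube_blue and bucket_b_seat2 below 0.0025 m or distance between tube_blue and bucket_b_seat3 below 0.0025 m) and (distance between tube_red and bucket_a_seat1 below 0.0025 m or distance between tube_red and bucket_a_seat2 below 0.0025 m or distance between tube_red and bucket_a_seat3 below 0.0025 m or distance between tube_red and bucket_b_seat1 below 0.0025 m or distance between tube_red and bucket_b_seat2 below 0.0025 m or distance between tube_red and bucket_b_seat3 below 0.0025 m) and angle between each of bucket_a, bucket_b's own z axis and vertical below 0.05 rad and distance of each of bucket_a, bucket_b from where it was at the start of the episode below 0.025 m); the robot touches nothing.
It fails at once if a pan is loaded with more than 27 N (bucket and tubes weigh up to 10 N of that) (contact force between any of pan_left, pan_right and anything else above 27 N).
It fails at once if a bucket is lifted out of its pan, shifted by more than 30 mm or tipped (distance of any of bucket_a, bucket_b from where it was at the start of the episode above 0.03 m or angle between any of bucket_a, bucket_b's own z axis and vertical above 0.2 rad).
It fails at once if something else on the bench is moved by more than 20 mm (distance of any of tube_spare, spray, slide_box, cassette1, cassette2, pot, forceps from where it was at the start of the episode above 0.02 m).
It also fails if it takes over 58 s, if anything falls off the work surface, if the arm or the gripper's body presses on something with over 40 N, if the wrist force passes 120 N, or if a joint passes its speed limit or range.

### The arm

A 6-joint arm with a two-finger parallel gripper is mounted at the origin on the work surface. World frame = base frame: x ahead of the robot, y to its left, z up, the work surface at z = 0. Lengths are in m, angles in rad, forces in N, time in s.
With the tool pointing down it reaches from about 0.35 to 0.925 m from the base axis. Payload 6.4 kg.
Tool frame: the origin (TCP) lies on the mounting face of the last link; the fingertips stand 173 mm ahead of it and the grasp point (between the pads) lies 155 mm ahead of it; x points along the fingers, y is the direction in which the jaws open and shut, and the axes are right-handed (so a half turn about x gives the same grasp; the last joint's range is limited). The gripper opens to 85 mm and grips with 20 to 120 N. Pads are 22 mm wide; open, the fingers measure 114 mm over their backs; the gripper's body (76 mm by 85 mm) begins 54 mm behind the grasp point. The pads swing forward as they close: fully open they stand 13 mm farther back than shut.
Start: joints at [-1.282, 0.245, 1.558, -0, 1.339, -0.174], TCP at [0.29, -0.582, 0.405] pointing down, gripper open.
Joint ranges: [-3.13, 3.13], [-1.02, 2.26], [0.13, 2.54], [-0.95, 4.09], [0.21, 2.88], [-2.74, 2.74]. Speed limits (rad/s): [2.57, 2.57, 3.14, 3.14, 3.14, 3.14].

### API

Orientations are given as a rotation vector (axis times angle).
In Python, from rig import bot, read_camera, camera_params gives the robot as it stands.
- The arm moves only by the tool arm_command, never from a script. Its arguments are lists of equal length, an entry for each row: "dp": the shift along the tool's x, y, z in units of 50 mm (1.0 is 50 mm), a list of three; "twist": the turn, a rotation vector about the tool's x, y, z in degrees, a list of three; "grip": the finger opening in mm, from 0 to 85.4. In form: {"dp": [[tx, ty, tz], ...], "twist": [[ax, ay, az], ...], "grip": [grip, ...]}. A call has 1 to 8 rows; each row is the pose to reach, as a shift and turn from the pose commanded when the call began, along the tool's axes at that moment; what a row does not reach only later rows make up. A row lasts 1/8 s, in which the tool goes at most 62.5 mm and 10.7 degrees, less where a joint would pass 70% of its speed; a pose out of reach is approached as far as the arm can. A call with a gripper value outside its range is refused whole. The fingers move at their own pace and stop on an object; "squeeze" is the grip in N (left out, the last holds). Time passes only in rows, so rows that repeat a pose let the fingers close. It gives the time, the measured TCP pose, the force and the opening at its end, in the units of the state.
- bot.sense(): the state, without advancing time (a new reading comes with each control period).
- read_camera(name): name is "scene" or "top"; returns (picture, depth): 400x640x3 uint8, red, green, blue; 400x640 float32, m along the optical axis (not along the pixel's ray), 0 where there is no reading.
- camera_params(name): a dict with "K" (3x3 intrinsics, pixels), "distortion" ([k1, k2, p1, p2, k3] as OpenCV has them; the pictures are not rectified), "rvec" (rotation vector, rad) and "tvec" (3), from world to camera coordinates, as OpenCV has them. Camera axes: x right, y down, z forward; pixel columns grow to the right and rows downward; lengths in m; the calibration is good to about 2 mm. A picture is of the moment at which its call begins. camera_params takes no time and is no camera call.
- bot.sign_off(): hands the job in, once; it reports no verdict.
The state is a dict: "clock": time; "joints": joint angles; "joint_vel": joint speeds; "joint_efforts": joint torques, N m; "ee_pos": TCP position; "tool_rot": TCP orientation; "contact_force": force on the tool from outside, world axes, zero at the start; "torque": the same for the moment, N m; "opening": finger opening in m.
Only numpy, scipy, OpenCV 4.12 (cv2) and the standard library are available. Lean on these libraries where they do the work, as an engineer would, in place of code of your own. Each camera call takes 0.05 s, during which the arm holds its last target. There are 200 camera calls.

## Working session

There is one attempt and no reset: what is moved stays moved. The work goes in short steps, Python scripts to look and compute and a tool call to move; the robot and the scene stay as the last step left them, time stands still between calls to the robot, and variables do not carry over. Pictures are saved under pics/ and viewed, about 8 in all and at most 12, crops included, and the job is handed in when it is done.

Besides the shell and the picture viewer there is one more tool, called as a command line: name --argument value ..., lists and objects as JSON in quotes. arm_command: Moves the arm, as the interface text tells. Its arguments: {"type":"object","properties":{"dp":{"type":"array"},"twist":{"type":"array"},"grip":{"type":"array"},"squeeze":{"type":"number"}},"required":["dp","twist","grip"]}

```bash
mkdir -p pics; ls
python3 - <<'E'
from rig import bot, read_camera, camera_params
import cv2, numpy as np
print(bot.sense())
ims=[]
for n in ("scene","top"):
    p,d=read_camera(n); np.savez(f"{n}0.npz",p=p,d=d); cv2.imwrite(f"pics/{n}0.png",p[:,:,::-1])
    c=camera_params(n); print(n,c)
E
```

```text
pics
{'clock': 0.0, 'joints': array([-1.28209017e+00,  2.45819120e-01,  1.55898766e+00,  1.76732606e-05,
        1.33871555e+00, -1.74131901e-01]), 'joint_vel': array([ 0.00059293, -0.00054856,  0.00071232, -0.00205099, -0.00078908,
        0.00095909]), 'joint_efforts': array([-8.74806083e-04, -4.29511070e+01, -3.26129365e+01, -2.47461448e-04,
        5.26605552e-03, -6.64591369e-06]), 'ee_pos': array([ 0.2901425 , -0.58140471,  0.40359095]), 'tool_rot': array([ 1.96463651,  0.46491161, -1.96482488]), 'contact_force': array([ 0.62736457,  0.29204766, -1.80122234]), 'torque': array([0.01008626, 0.0806978 , 0.06320483]), 'opening': 0.08574845785250135}
scene {'K': array([[458.43719452,   0.        , 327.59113711],
       [  0.        , 458.43719452, 194.80695245],
       [  0.        ,   0.        ,   1.        ]]), 'distortion': array([-0.02409159,  0.        ,  0.        ,  0.        ,  0.        ]), 'rvec': array([ 2.19830606,  0.61663513, -0.31407622]), 'tvec': array([-0.48880888, -0.13120554,  1.47890313])}
top {'K': array([[416.24198671,   0.        , 314.00027422],
       [  0.        , 416.24198671, 208.1205252 ],
       [  0.        ,   0.        ,   1.        ]]), 'distortion': array([-0.10669528,  0.        ,  0.        ,  0.        ,  0.        ]), 'rvec': array([ 2.13392425, -2.1299222 ,  0.19425164]), 'tvec': array([0.00682334, 0.5649786 , 1.20468789])}
```

View pics/scene0.png

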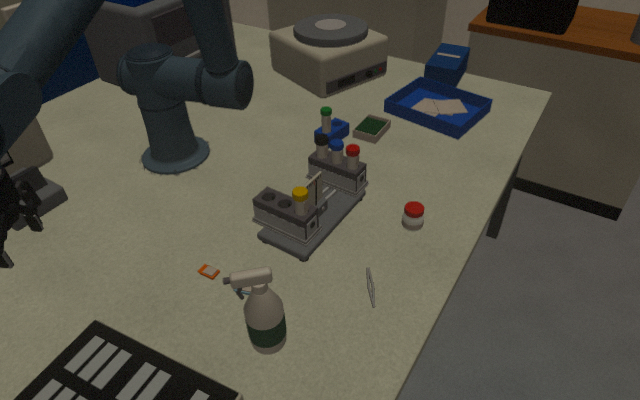

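View pics/top0.png

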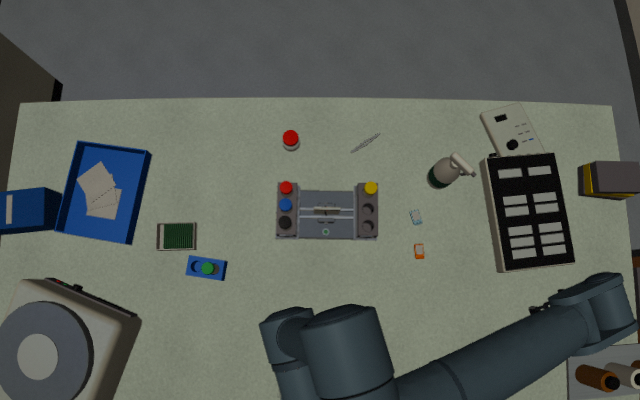

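The scene shows black, blue and red caps (321,140), (336,145), (352,150) in one bucket, and yellow (300,193) with two free bores in the other. In the top view, red, blue and black are at (286,187), (285,204), (284,222), yellow is at (371,188), and the free bores are about (369,206) and (368,224). The loads are 138 g and 38 g, so blue (50 g) has to move, giving 88 g on each side. Next I triangulate the caps.

```bash
cat > h.py <<'E'
import cv2, numpy as np
from rig import bot, read_camera, camera_params
from scipy.spatial.transform import Rotation as R
def cam(n):
    c=camera_params(n); Rm=cv2.Rodrigues(c["rvec"])[0]; return c["K"],c["distortion"],Rm,np.ravel(c["tvec"])
def rays(n,uv):
    K,D,Rm,t=cam(n); q=cv2.undistortPoints(np.float64(uv).reshape(-1,1,2),K,D)[:,0]
    d=np.c_[q,np.ones(len(q))]@Rm; return -Rm.T@t,d
def plane(n,uv,z):
    o,d=rays(n,uv); return o+d*((z-o[2])/d[:,2])[:,None]
def lift(n,uv,dep):  # pixels + depth -> world
    o,d=rays(n,uv); return o+d*np.asarray(dep)[:,None]
def proj(n,X):
    c=camera_params(n); return cv2.projectPoints(np.float64(X).reshape(-1,1,3),c["rvec"],c["tvec"],c["K"],c["distortion"])[0][:,0]
HUE={"red":[(0,8),(172,180)],"yellow":[(20,35)],"blue":[(100,125)]}
def capmask(p,c):
    h=cv2.cvtColor(p,cv2.COLOR_RGB2HSV)
    if c=="black": return h[...,2]<45
    return np.any([(h[...,0]>=a)&(h[...,0]<=b) for a,b in HUE[c]],0)&(h[...,1]>110)&(h[...,2]>60)
E
python3 - <<'E'
from h import *
guess={"red":((352,150),(286,187)),"blue":((336,145),(285,204)),"yellow":((300,193),(371,188)),"black":((321,140),(284,222))}
for c,g in guess.items():
    pts={}
    for n,(u,v) in zip(("scene","top"),g):
        f=np.load(n+"0.npz"); m=capmask(f["p"],c); w=np.zeros_like(m); w[v-13:v+14,u-13:u+14]=1
        ys,xs=np.nonzero(m&w); d=f["d"][ys,xs]; ok=d>0
        P=lift(n,np.c_[xs,ys][ok],d[ok]); pts[n]=P
        zt=np.percentile(P[:,2],90); T=P[abs(P[:,2]-np.median(P[:,2]))<.008] if n=="top" else P[P[:,2]>zt-.006]
        print(c,n,len(P),"ztop",zt.round(4),"med",np.median(P,0).round(4),"topface box mid",((T.min(0)+T.max(0))/2).round(4),"size",np.ptp(T,axis=0).round(3),
              "px",(xs.min()+xs.max())/2,(ys.min()+ys.max())/2)
E
```

```text
red scene 153 ztop 0.1812 med [0.6037 0.0797 0.1781] topface box mid [0.6007 0.0855 0.1793] size [0.034 0.034 0.008] px 352.5 150.0
red top 138 ztop 0.181 med [0.6008 0.0865 0.1784] topface box mid [0.6007 0.0853 0.177 ] size [0.034 0.033 0.012] px 285.5 187.0
blue scene 123 ztop 0.1813 med [0.5488 0.0899 0.1791] topface box mid [0.5522 0.0883 0.1791] size [0.032 0.038 0.008] px 334.0 141.0
blue top 132 ztop 0.181 med [0.5531 0.087  0.1783] topface box mid [0.5535 0.0873 0.1766] size [0.034 0.033 0.012] px 285.0 204.0
yellow scene 223 ztop 0.197 med [ 0.5986 -0.1492  0.1949] topface box mid [ 0.596  -0.1428  0.1951] size [0.034 0.037 0.008] px 300.0 193.5
yellow top 151 ztop 0.1981 med [ 0.5951 -0.1423  0.1947] topface box mid [ 0.5949 -0.1422  0.1941] size [0.033 0.033 0.014] px 370.5 188.0
black scene 139 ztop 0.1811 med [0.5078 0.0804 0.1782] topface box mid [0.5041 0.0861 0.179 ] size [0.034 0.032 0.008] px 321.5 139.5
black top 144 ztop 0.1811 med [0.5039 0.0865 0.1785] topface box mid [0.5138 0.0864 0.1771] size [0.052 0.033 0.012] px 286.0 222.0
```

Run:
```python
import cv2,numpy as np
a=cv2.imread("pics/top0.png")[165:255,265:395]; b=cv2.imread("pics/scene0.png")[120:260,240:380]
cv2.imwrite("pics/crop0.png",np.hstack([cv2.resize(a,(468,324),interpolation=2),cv2.resize(b,(324,324),interpolation=2)]))
```

```text
(no output)
```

View pics/crop0.png

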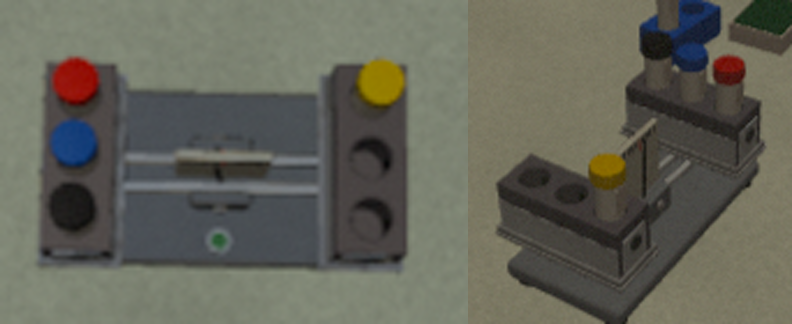

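The crop confirms that the left side is low (cap tops z=0.180) and the right side high (0.196), and that the right middle bore is free. Next I get the bucket outlines and the bore centre.

Run:
```python
from h import *
for n in ("top","scene"):
    f=np.load(n+"0.npz"); d=f["d"]; ys,xs=np.nonzero(d>0); P=lift(n,np.c_[xs,ys],d[ys,xs])
    for nm,zc,yc in (("L",.130,.087),("R",.146,-.142)):
        q=P[(abs(P[:,2]-zc)<.005)&(abs(P[:,1]-yc)<.04)&(abs(P[:,0]-.55)<.1)]
        r=cv2.minAreaRect(np.float32(q[:,:2]*1000)); print(n,nm,len(q),"z",np.median(q[:,2]).round(4),r)
# free bore rims in top view: dark ellipses
f=np.load("top0.npz"); g=cv2.cvtColor(f["p"],cv2.COLOR_RGB2GRAY); d=f["d"]
ys,xs=np.mgrid[195:235,355:383]; P=lift("top",np.c_[xs.ravel(),ys.ravel()],d[ys,xs].ravel()); 
h=P[:,2].reshape(ys.shape); m=np.uint8(h<.138)
n_,lab,st,ce=cv2.connectedComponentsWithStats(m)
for i in range(1,n_):
    if st[i,4]>40:
        b=st[i]; uv=[[355+b[0]+(b[2]-1)/2,195+b[1]+(b[3]-1)/2]]; print("hole",b,uv,plane("top",uv,.146).round(4), "centroid",plane("top",[ce[i]+[355,195]],.146).round(4))
s=bot.sense(); print(R.from_rotvec(s["tool_rot"]).as_matrix().round(4))
```

```text
top L 29 z 0.1273 ((544.4288330078125, 85.35118103027344), (51.90937042236328, 105.82774353027344), 84.76007843017578)
top R 47 z 0.142 ((545.9234619140625, -141.34732055664062), (54.04811477661133, 145.8195343017578), 88.93153381347656)
scene L 117 z 0.1294 ((553.5357666015625, 76.116943359375), (51.78036117553711, 134.01759338378906), 82.4630126953125)
scene R 52 z 0.1452 ((546.7822265625, -140.0056915283203), (128.91958618164062, 46.12489700317383), 4.262283802032471)
hole [  0   0  28  40 866] [[np.float64(368.5), np.float64(214.5)]] [[ 0.5302 -0.1431  0.146 ]] centroid [[ 0.5294 -0.1433  0.146 ]]
[[-5.000e-04  4.464e-01 -8.948e-01]
 [ 1.700e-03 -8.948e-01 -4.464e-01]
 [-1.000e+00 -1.700e-03 -3.000e-04]]
```

Arithmetic slip: the bucket tops are at 0.122 on the left and 0.138 on the right. Redoing with those.

Run:
```python
from h import *
for n in ("top","scene"):
    f=np.load(n+"0.npz"); d=f["d"]; ys,xs=np.nonzero(d>0); P=lift(n,np.c_[xs,ys],d[ys,xs])
    for nm,zc,yc in (("L",.122,.087),("R",.138,-.142)):
        q=P[(abs(P[:,2]-zc)<.004)&(abs(P[:,1]-yc)<.04)&(abs(P[:,0]-.55)<.1)]
        r=cv2.minAreaRect(np.float32(q[:,:2]*1000)); print(n,nm,len(q),"z",np.median(q[:,2]).round(4),r)
f=np.load("top0.npz"); d=f["d"]
ys,xs=np.mgrid[196:236,358:380]; P=lift("top",np.c_[xs.ravel(),ys.ravel()],d[ys,xs].ravel())
m=np.uint8(P[:,2].reshape(ys.shape)<.131)
n_,lab,st,ce=cv2.connectedComponentsWithStats(m)
for i in range(1,n_):
    if st[i,4]>20:
        b=st[i]; uv=[[358+b[0]+(b[2]-1)/2,196+b[1]+(b[3]-1)/2]]; print("hole",b,uv,plane("top",uv,.138).round(4),"centroid",plane("top",[ce[i]+[358,196]],.138).round(4))
```

```text
top L 488 z 0.1209 ((551.9972534179688, 85.85504150390625), (56.219146728515625, 149.08056640625), 88.81055450439453)
top R 635 z 0.1376 ((548.1399536132812, -142.0906524658203), (54.92903137207031, 150.2123565673828), 89.01945495605469)
scene L 456 z 0.1219 ((551.2601318359375, 85.95117950439453), (60.8171272277832, 152.33277893066406), 89.75188446044922)
scene R 749 z 0.1379 ((546.8419189453125, -142.58998107910156), (60.718505859375, 153.31607055664062), 89.57403564453125)
hole [20  0  2 40 79] [[np.float64(378.5), np.float64(215.5)]] [[ 0.5287 -0.1722  0.138 ]] centroid [[ 0.5281 -0.1722  0.138 ]]
hole [ 4  8 11 11 95] [[np.float64(367.0), np.float64(209.0)]] [[ 0.5471 -0.1403  0.138 ]] centroid [[ 0.5469 -0.1405  0.138 ]]
hole [ 4 25 11 11 97] [[np.float64(367.0), np.float64(226.0)]] [[ 0.4991 -0.1393  0.138 ]] centroid [[ 0.4993 -0.1397  0.138 ]]
```

```bash
cat >> h.py <<'E'
YAW=-0.019
def goal(p,yaw=YAW):
    """dp (50 mm units) and twist (deg) from the measured pose to TCP p, tool down, jaws along the bucket's y."""
    s=bot.sense(); M=R.from_rotvec(s["tool_rot"])
    y=-np.array([-np.sin(yaw),np.cos(yaw),0]); x=np.array([0,0,-1.]); T=R.from_matrix(np.c_[x,y,np.cross(x,y)])
    print("t",round(s["clock"],2),"pos",s["ee_pos"].round(4),"F",s["contact_force"].round(2),"open",round(s["opening"],4))
    print("dp",(M.inv().apply(np.array(p)-s["ee_pos"])/.05).round(3),"twist",np.degrees((M.inv()*T).as_rotvec()).round(2))
    print("tool axes",M.as_matrix().round(3).tolist())
E
python3 -c "
from h import *
goal([.5525,.0865,.405])"
```

```text
t 0.1 pos [ 0.2901 -0.5814  0.4037] F [ 0.65 -0.35  1.2 ] open 0.0856
dp [-7.0000e-03 -9.6120e+00 -1.0659e+01] twist [2.76e+01 1.00e-02 1.00e-01]
tool axes [[-0.0, 0.446, -0.895], [0.002, -0.895, -0.446], [-1.0, -0.002, -0.0]]
```

arm_command --dp '[[0,-9.6,-10.65],[0,-9.6,-10.65],[0,-9.6,-10.65],[0,-9.6,-10.65],[0,-9.6,-10.65],[0,-9.6,-10.65],[0,-9.6,-10.65],[0,-9.6,-10.65]]' --twist '[[27.6,0,0],[27.6,0,0],[27.6,0,0],[27.6,0,0],[27.6,0,0],[27.6,0,0],[27.6,0,0],[27.6,0,0]]' --grip '[85,85,85,85,85,85,85,85]'

```text
clock: 1.1
ee_pos: [0.4732, -0.1142, 0.4045]
tool_rot: [-2.212, 0.021, 2.212]
contact_force: [0.7, -0.9, 0.2]
opening: 0.0847
```

```bash
python3 -c "
from h import *
goal([.5525,.0865,.405])"
```

```text
t 1.1 pos [ 0.4732 -0.1142  0.4045] F [ 0.74 -0.87  0.24] open 0.0847
dp [-0.01  -4.044 -1.508] twist [-0.01 -0.   -0.  ]
tool axes [[0.0, -0.019, -1.0], [-0.0, -1.0, 0.019], [-1.0, 0.0, -0.0]]
```

arm_command --dp '[[0,-3.6,-1.35],[0,-3.6,-1.35],[0,-3.6,-1.35],[0,-3.6,-1.35],[0,-3.6,-1.35],[0,-3.6,-1.35]]' --twist '[[0,0,0],[0,0,0],[0,0,0],[0,0,0],[0,0,0],[0,0,0]]' --grip '[70,70,70,70,70,70]'

```text
clock: 1.85
ee_pos: [0.5437, 0.0613, 0.4045]
tool_rot: [-2.211, 0.023, 2.212]
contact_force: [0.1, 0.4, -0.5]
opening: 0.0699
```

```bash
python3 -c "
from h import *
goal([.5525,.0865,.345])"
```

```text
t 1.85 pos [0.5437 0.0613 0.4045] F [ 0.11  0.37 -0.46] open 0.0699
dp [ 1.19  -0.508 -0.166] twist [-0.1   0.03 -0.01]
tool axes [[-0.0, -0.021, -1.0], [-0.0, -1.0, 0.021], [-1.0, 0.0, 0.0]]
```

arm_command --dp '[[0,-0.5,-0.17],[0.6,-0.5,-0.17],[1.19,-0.5,-0.17],[1.19,-0.5,-0.17],[1.19,-0.5,-0.17]]' --twist '[[0,0,0],[0,0,0],[0,0,0],[0,0,0],[0,0,0]]' --grip '[70,70,70,70,70]'

```text
clock: 2.48
ee_pos: [0.5533, 0.0864, 0.3465]
tool_rot: [-2.213, 0.023, 2.209]
contact_force: [0.7, 0.1, -0.3]
opening: 0.07
```

```bash
python3 -c "
from h import *
goal([.5525,.0865,.325])
p,d=read_camera('scene'); cv2.imwrite('pics/s1.png',cv2.resize(p[90:220,260:430,::-1],None,fx=4,fy=4,interpolation=2))"
```

```text
t 2.48 pos [0.5533 0.0864 0.3465] F [ 0.71  0.1  -0.35] open 0.07
dp [ 0.43  -0.001  0.016] twist [-0.08 -0.1  -0.  ]
tool axes [[0.002, -0.02, -1.0], [-0.0, -1.0, 0.02], [-1.0, 0.0, -0.002]]
```

View pics/s1.png

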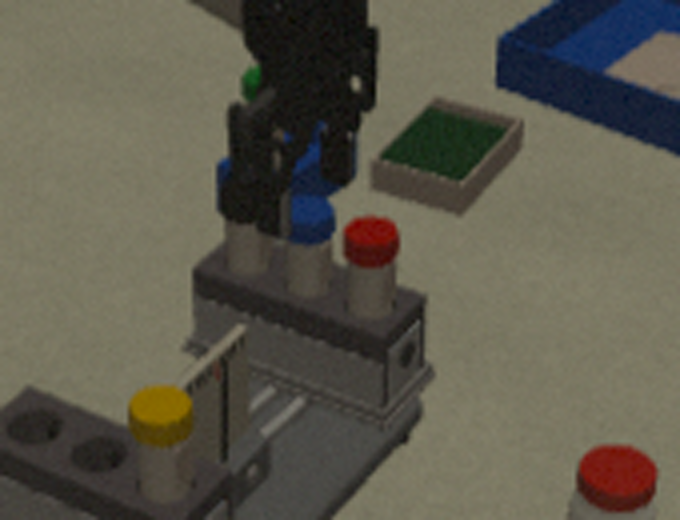

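The jaws straddle the blue cap (crop 310,215) and are clear of red and black. Now I descend and close.

arm_command --dp '[[0.25,0,0],[0.48,0,0],[0.48,0,0],[0.48,0,0],[0.48,0,0],[0.48,0,0],[0.48,0,0],[0.48,0,0]]' --twist '[[0,0,0],[0,0,0],[0,0,0],[0,0,0],[0,0,0],[0,0,0],[0,0,0],[0,0,0]]' --grip '[60,55,48,42,36,30,30,30]' --squeeze 40

```text
clock: 3.52
ee_pos: [0.553, 0.0873, 0.3214]
tool_rot: [-2.212, 0.021, 2.211]
contact_force: [0.5, 0.8, 0.7]
opening: 0.0336
```

```bash
python3 -c "
from h import *
goal([.5525,.0865,.325])"
```

```text
t 3.52 pos [0.553  0.0873 0.3214] F [0.46 0.75 0.75] open 0.0336
dp [-0.072  0.017  0.01 ] twist [ 0.01 -0.03  0.01]
tool axes [[0.0, -0.019, -1.0], [0.0, -1.0, 0.019], [-1.0, -0.0, -0.0]]
```

arm_command --dp '[[-0.06,0,0],[-0.12,0,0],[-0.18,0,0],[-0.24,0,0],[-0.3,0,0],[-0.36,0,0],[-0.42,0,0],[-0.48,0,0]]' --twist '[[0,0,0],[0,0,0],[0,0,0],[0,0,0],[0,0,0],[0,0,0],[0,0,0],[0,0,0]]' --grip '[30,30,30,30,30,30,30,30]'

```text
clock: 4.53
ee_pos: [0.5527, 0.0872, 0.3448]
tool_rot: [-2.211, 0.021, 2.213]
contact_force: [0.2, 1.3, -4.4]
opening: 0.0334
```

arm_command --dp '[[-0.05,0,0],[-0.1,0,0],[-0.15,0,0],[-0.2,0,0],[-0.25,0,0],[-0.3,0,0],[-0.35,0,0],[-0.4,0,0]]' --twist '[[0,0,0],[0,0,0],[0,0,0],[0,0,0],[0,0,0],[0,0,0],[0,0,0],[0,0,0]]' --grip '[30,30,30,30,30,30,30,30]'

```text
clock: 5.52
ee_pos: [0.553, 0.0872, 0.3655]
tool_rot: [-2.212, 0.021, 2.212]
contact_force: [0.6, 0.8, -4.6]
opening: 0.0336
```

```bash
python3 -c "
from h import *
goal([.5525,.0865,.325])
p,d=read_camera('scene'); cv2.imwrite('pics/s2.png',cv2.resize(p[90:220,260:430,::-1],None,fx=4,fy=4,interpolation=2))"
```

```text
t 5.53 pos [0.553  0.0872 0.3655] F [ 0.61  0.84 -4.65] open 0.0336
dp [0.809 0.015 0.009] twist [ 0.   -0.01 -0.  ]
tool axes [[0.0, -0.019, -1.0], [-0.0, -1.0, 0.019], [-1.0, 0.0, -0.0]]
```

View pics/s2.png

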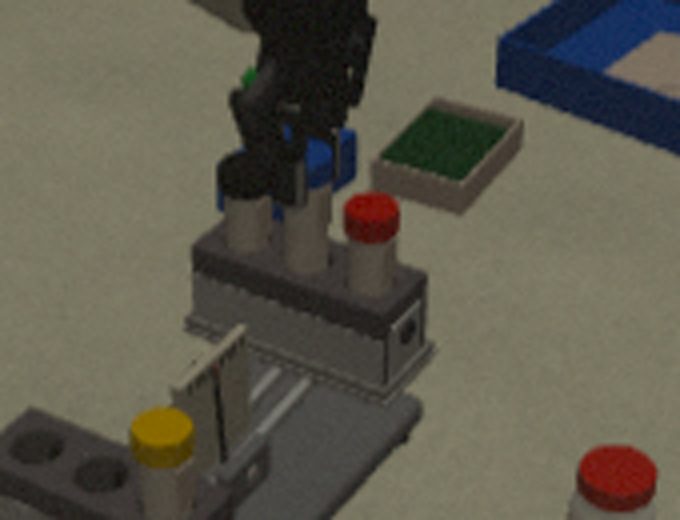

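As expected, the left pan has risen with the pull (the yellow cap is lower) and the blue tube (crop 305,220) is part-way out, at 4.6 N. I keep drawing slowly.

arm_command --dp '[[-0.03,0,0],[-0.06,0,0],[-0.09,0,0],[-0.12,0,0],[-0.15,0,0],[-0.18,0,0],[-0.21,0,0],[-0.24,0,0]]' --twist '[[0,0,0],[0,0,0],[0,0,0],[0,0,0],[0,0,0],[0,0,0],[0,0,0],[0,0,0]]' --grip '[30,30,30,30,30,30,30,30]'

```text
clock: 6.58
ee_pos: [0.5529, 0.0873, 0.3773]
tool_rot: [-2.212, 0.021, 2.212]
contact_force: [0.1, -0.8, -1.1]
opening: 0.0338
```

arm_command --dp '[[-0.02,0,0],[-0.04,0,0],[-0.06,0,0],[-0.08,0,0],[-0.1,0,0],[-0.12,0,0],[-0.14,0,0],[-0.16,0,0]]' --twist '[[0,0,0],[0,0,0],[0,0,0],[0,0,0],[0,0,0],[0,0,0],[0,0,0],[0,0,0]]' --grip '[30,30,30,30,30,30,30,30]'

```text
clock: 7.58
ee_pos: [0.5529, 0.0873, 0.3853]
tool_rot: [-2.212, 0.021, 2.212]
contact_force: [-0.4, 0.3, -0.9]
opening: 0.0335
```

arm_command --dp '[[-0.02,0,0],[-0.04,0,0],[-0.06,0,0],[-0.08,0,0],[-0.1,0,0],[-0.12,0,0],[-0.14,0,0],[-0.16,0,0]]' --twist '[[0,0,0],[0,0,0],[0,0,0],[0,0,0],[0,0,0],[0,0,0],[0,0,0],[0,0,0]]' --grip '[30,30,30,30,30,30,30,30]'

```text
clock: 8.57
ee_pos: [0.5529, 0.0873, 0.3933]
tool_rot: [-2.212, 0.021, 2.212]
contact_force: [0.2, 0.3, -0.3]
opening: 0.0335
```

arm_command --dp '[[-0.4,0,0],[-0.75,0.4,0],[-0.75,1.3,0.03],[-0.75,2.3,0.03],[-0.75,3.3,0.03],[-0.75,4.1,0.03],[-0.75,4.57,0.03],[-0.75,4.57,0.03]]' --twist '[[0,0,0],[0,0,0],[0,0,0],[0,0,0],[0,0,0],[0,0,0],[0,0,0],[0,0,0]]' --grip '[30,30,30,30,30,30,30,30]'

```text
clock: 9.57
ee_pos: [0.5468, -0.1436, 0.4323]
tool_rot: [-2.213, 0.026, 2.209]
contact_force: [0.4, 0.9, -1.4]
opening: 0.0334
```

arm_command --dp '[[0,0,0],[0,0,0],[0,0,0]]' --twist '[[0,0,0],[0,0,0],[0,0,0]]' --grip '[30,30,30]'

```text
clock: 9.95
ee_pos: [0.5471, -0.1405, 0.4308]
tool_rot: [-2.213, 0.02, 2.212]
contact_force: [-0.1, 0.5, -0.1]
opening: 0.0336
```

Run:
```python
from h import *
goal([.547,-.1412,.43])
p,d=read_camera('scene'); np.savez('scene3.npz',p=p,d=d); cv2.imwrite('pics/s3.png',cv2.resize(p[90:240,220:390,::-1],None,fx=4,fy=4,interpolation=2))
p,d=read_camera('top'); np.savez('top3.npz',p=p,d=d)
f=np.load('scene3.npz'); ys,xs=np.nonzero(f['d']>0); P=lift('scene',np.c_[xs,ys],f['d'][ys,xs])
# yellow cap, buckets, held tube body
for nm,zc,yc in (("L",.122,.087),("R",.138,-.142)):
    q=P[(abs(P[:,2]-zc)<.004)&(abs(P[:,1]-yc)<.04)&(abs(P[:,0]-.55)<.1)]
    print(nm,len(q),np.median(q[:,2]).round(4),cv2.minAreaRect(np.float32(q[:,:2]*1000)))
# tube body silhouette per image row: mid column -> ray
h=f['p']; 
sel=(P[:,2]>.19)&(P[:,2]<.255)&(np.hypot(P[:,0]-.547,P[:,1]+.1412)<.03); g=P[sel]
o=np.array(rays('scene',[[0,0]])[0])
from scipy.optimize import least_squares
for a,b in ((.19,.21),(.21,.23),(.23,.25)):
    q=g[(g[:,2]>a)&(g[:,2]<b)]
    if len(q)>8:
        r=least_squares(lambda c:np.hypot(q[:,0]-c[0],q[:,1]-c[1])-.015,[.547,-.1412],loss='soft_l1',f_scale=.001); print('axis',a,len(q),r.x.round(4))
```

```text
t 9.95 pos [ 0.5471 -0.1405  0.4308] F [-0.15  0.51 -0.08] open 0.0336
dp [0.017 0.015 0.003] twist [ 0.07 -0.    0.  ]
tool axes [[0.0, -0.018, -1.0], [0.0, -1.0, 0.018], [-1.0, -0.0, -0.0]]
L 511 0.122 ((552.6681518554688, 86.09210205078125), (62.678680419921875, 151.42327880859375), 88.40199279785156)
R 767 0.1383 ((547.1774291992188, -142.1688232421875), (60.42220687866211, 153.90274047851562), 89.42799377441406)
axis 0.19 95 [ 0.5452 -0.1401]
axis 0.21 92 [ 0.545  -0.1404]
axis 0.23 100 [ 0.5458 -0.1405]
```

View pics/s3.png

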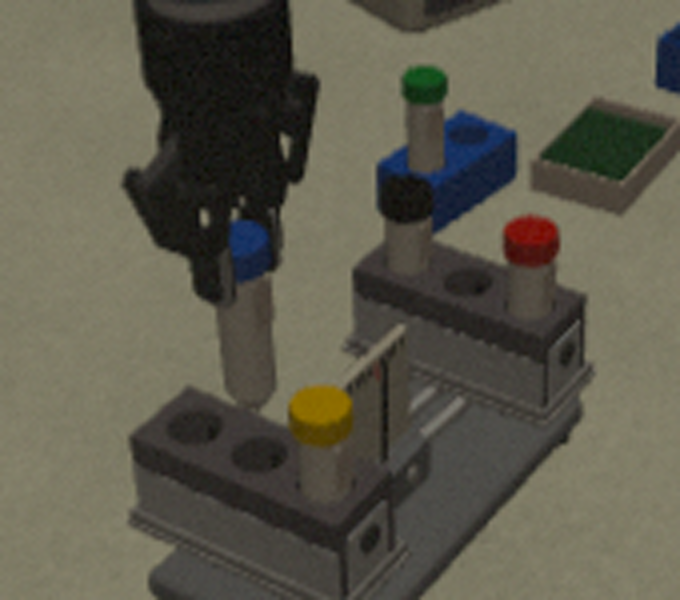

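The blue tube hangs upright at crop (248,330), above and behind bore 2 (258,455), and the beam is back on its left stop. Now I measure the bore in the same scene view.

Run:
```python
from h import *
from scipy.optimize import least_squares
f=np.load('scene3.npz'); d=f['d']; ys,xs=np.nonzero(d>0); P=lift('scene',np.c_[xs,ys],d[ys,xs])
def fit(q,r,c0): return least_squares(lambda c:np.hypot(q[:,0]-c[0],q[:,1]-c[1])-r,c0,loss='soft_l1',f_scale=.001).x.round(4)
near=np.hypot(P[:,0]-.595,P[:,1]+.1422)<.03
q=P[near&(P[:,2]>.15)&(P[:,2]<.172)]; print('yellow body',len(q),fit(q,.015,[.595,-.142]))
g=cv2.cvtColor(f['p'],cv2.COLOR_RGB2GRAY)
for u,v in ((284,203),(268,197)):
    w=g[v-8:v+9,u-11:u+12]; t,m=cv2.threshold(w,0,255,cv2.THRESH_BINARY_INV+cv2.THRESH_OTSU)
    c=max(cv2.findContours(m,0,1)[0],key=cv2.contourArea); x,y,a,b=cv2.boundingRect(c)
    uv=[[u-11+x+(a-1)/2,v-8+y+(b-1)/2]]; print('hole',t,(x,y,a,b),uv,plane('scene',uv,.138).round(4),'ell',plane('scene',[np.array(cv2.fitEllipse(c)[0])+[u-11,v-8]],.138).round(4))
    # rim from depth: pixels below the top
    sel=(abs(xs-u)<12)&(abs(ys-v)<9)&(P[:,2]<.133); k=np.c_[xs,ys][sel]; mid=(k.min(0)+k.max(0))/2; print(' depth hole',len(k),k.min(0),k.max(0),plane('scene',[mid],.138).round(4))
f=np.load('top3.npz'); d=f['d']; ys,xs=np.nonzero(d>0); P=lift('top',np.c_[xs,ys],d[ys,xs])
q=P[(np.hypot(P[:,0]-.595,P[:,1]+.1422)<.03)&(abs(P[:,2]-.195)<.006)]
print('top yellow',len(q),((q.min(0)+q.max(0))/2).round(4))
```

```text
yellow body 100 [ 0.5956 -0.1425]
hole 49.0 (5, 4, 14, 9) [[284.5, 203.0]] [[ 0.5483 -0.1424  0.138 ]] ell [[ 0.5484 -0.143   0.138 ]]
 depth hole 95 [273 195] [294 211] [[ 0.5463 -0.1436  0.138 ]]
hole 80.0 (0, 0, 23, 17) [[268.0, 197.0]] [[ 0.5016 -0.1446  0.138 ]] ell [[ 0.5042 -0.1455  0.138 ]]
 depth hole 115 [257 189] [279 205] [[ 0.5016 -0.1446  0.138 ]]
top yellow 1 [ 0.6    -0.1286  0.1947]
```

The bore sits at about (0.5477, -0.142) in the same frame where the tube axis is (0.5455, -0.1403). The TCP-based estimate gives a smaller shift, so I split the difference and enter gently, then watch the side forces.

arm_command --dp '[[0,0.024,-0.028],[0.2,0.024,-0.028],[0.4,0.024,-0.028],[0.55,0.024,-0.028],[0.68,0.024,-0.028],[0.8,0.024,-0.028],[0.88,0.024,-0.028],[0.95,0.024,-0.028]]' --twist '[[0,0,0],[0,0,0],[0,0,0],[0,0,0],[0,0,0],[0,0,0],[0,0,0],[0,0,0]]' --grip '[30,30,30,30,30,30,30,30]'

```text
clock: 11.05
ee_pos: [0.5485, -0.1424, 0.3831]
tool_rot: [-2.212, 0.021, 2.212]
contact_force: [-0.2, 0.9, 0.6]
opening: 0.0333
```

```bash
python3 -c "
from h import *
goal([.5485,-.1417,.3825])
p,d=read_camera('scene'); cv2.imwrite('pics/s4.png',cv2.resize(p[120:230,230:340,::-1],None,fx=5,fy=5,interpolation=2))"
```

```text
t 11.05 pos [ 0.5485 -0.1424  0.3831] F [-0.21  0.94  0.56] open 0.0333
dp [ 0.012 -0.015  0.001] twist [ 0.   -0.01 -0.01]
tool axes [[0.0, -0.019, -1.0], [-0.0, -1.0, 0.019], [-1.0, 0.0, -0.0]]
```

View pics/s4.png

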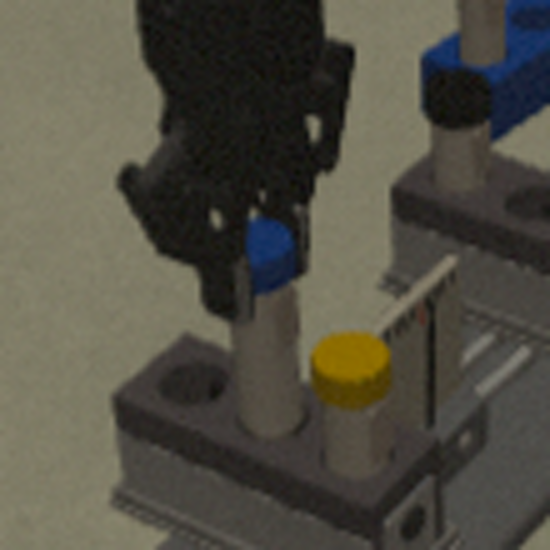

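The tube has entered bore 2 cleanly (tube/bore at crop 270,420). I press on slowly, reading the force after each call.

arm_command --dp '[[0.06,-0.005,0],[0.12,-0.005,0],[0.18,-0.005,0],[0.24,-0.005,0],[0.3,-0.005,0],[0.36,-0.005,0],[0.42,-0.005,0],[0.48,-0.005,0]]' --twist '[[0,0,0],[0,0,0],[0,0,0],[0,0,0],[0,0,0],[0,0,0],[0,0,0],[0,0,0]]' --grip '[30,30,30,30,30,30,30,30]'

```text
clock: 12.1
ee_pos: [0.5485, -0.1422, 0.3591]
tool_rot: [-2.212, 0.021, 2.212]
contact_force: [0.4, -0.0, -0.2]
opening: 0.0334
```

arm_command --dp '[[0.05,0,0],[0.1,0,0],[0.15,0,0],[0.2,0,0],[0.24,0,0],[0.28,0,0]]' --twist '[[0,0,0],[0,0,0],[0,0,0],[0,0,0],[0,0,0],[0,0,0]]' --grip '[30,30,30,30,30,30]'

```text
clock: 12.85
ee_pos: [0.549, -0.1424, 0.3465]
tool_rot: [-2.215, 0.022, 2.21]
contact_force: [-0.1, 0.4, 5.4]
opening: 0.0336
```

arm_command --dp '[[0.04,0,0],[0.08,0,0],[0.12,0,0],[0.16,0,0],[0.2,0,0],[0.24,0,0],[0.28,0,0],[0.32,0,0]]' --twist '[[0,0,0],[0,0,0],[0,0,0],[0,0,0],[0,0,0],[0,0,0],[0,0,0],[0,0,0]]' --grip '[30,30,30,30,30,30,30,30]'

```text
clock: 13.85
ee_pos: [0.5485, -0.1422, 0.3292]
tool_rot: [-2.212, 0.021, 2.212]
contact_force: [-0.1, -0.3, 3.1]
opening: 0.0335
```

arm_command --dp '[[0.03,0,0],[0.06,0,0],[0.09,0,0],[0.12,0,0],[0.15,0,0],[0.15,0,0]]' --twist '[[0,0,0],[0,0,0],[0,0,0],[0,0,0],[0,0,0],[0,0,0]]' --grip '[30,30,30,30,30,30]'

```text
clock: 14.6
ee_pos: [0.5484, -0.1421, 0.3215]
tool_rot: [-2.212, 0.021, 2.212]
contact_force: [0.7, 0.0, 3.7]
opening: 0.0336
```

arm_command --dp '[[0.02,0,0],[0.04,0,0],[0.06,0,0],[0.06,0,0]]' --twist '[[0,0,0],[0,0,0],[0,0,0],[0,0,0]]' --grip '[30,30,30,30]'

```text
clock: 15.1
ee_pos: [0.5486, -0.1422, 0.3189]
tool_rot: [-2.212, 0.021, 2.212]
contact_force: [-0.4, 0.1, 5.7]
opening: 0.0336
```

arm_command --dp '[[0.02,0,0],[0.04,0,0],[0.04,0,0],[0.04,0,0]]' --twist '[[0,0,0],[0,0,0],[0,0,0],[0,0,0]]' --grip '[30,30,30,30]'

```text
clock: 15.6
ee_pos: [0.5487, -0.1422, 0.3175]
tool_rot: [-2.213, 0.021, 2.211]
contact_force: [-0.2, -0.2, 7.0]
opening: 0.0339
```

arm_command --dp '[[0.02,0,0],[0.04,0,0],[0.04,0,0],[0.04,0,0]]' --twist '[[0,0,0],[0,0,0],[0,0,0],[0,0,0]]' --grip '[30,30,30,30]'

```text
clock: 16.1
ee_pos: [0.5489, -0.1423, 0.316]
tool_rot: [-2.214, 0.021, 2.21]
contact_force: [-0.2, 1.3, 8.7]
opening: 0.0338
```

```bash
python3 -c "
from h import *
goal([.5485,-.142,.3165])
for i in range(4):
    p,d=read_camera('scene'); print(bot.sense()['contact_force'].round(2))
np.savez('scene5.npz',p=p,d=d)
ys,xs=np.nonzero(d>0); P=lift('scene',np.c_[xs,ys],d[ys,xs])
for c,(x,y) in {'yellow':(.595,-.142),'blue':(.548,-.142)}.items():
    m=capmask(p,c)[ys,xs]&(np.hypot(P[:,0]-x,P[:,1]-y)<.03); print(c,m.sum(),np.percentile(P[m][:,2],[50,90,97]).round(4))
q=P[(abs(P[:,0]-.515)<.025)&(abs(P[:,1]+.142)<.026)&(P[:,2]>.1)&(P[:,2]<.15)]; print('bucket top',np.percentile(q[:,2],[50,80]).round(4))
"
```

```text
t 16.1 pos [ 0.5489 -0.1423  0.316 ] F [-0.23  1.26  8.68] open 0.0338
dp [-0.01  -0.005  0.008] twist [ 0.01 -0.09 -0.03]
tool axes [[0.002, -0.019, -1.0], [-0.0, -1.0, 0.019], [-1.0, 0.0, -0.002]]
[0.35 0.07 9.28]
[-0.73  1.12  8.99]
[-0.55  1.63  8.03]
[-0.79  0.48  8.77]
yellow 215 [0.1726 0.1746 0.1755]
blue 80 [0.174  0.1753 0.1762]
bucket top [0.1159 0.1171]
```

Force is 8.8 N, above the drag, and the blue and yellow caps stand level to within 1 mm, so the tube is home. I ease the pan back up to the level position while still holding, then open.

arm_command --dp '[[-0.04,0,0],[-0.08,0,0],[-0.12,0,0],[-0.15,0,0],[-0.18,0,0],[-0.21,0,0],[-0.24,0,0],[-0.26,0,0]]' --twist '[[0,0,0],[0,0,0],[0,0,0],[0,0,0],[0,0,0],[0,0,0],[0,0,0],[0,0,0]]' --grip '[30,30,30,30,30,30,30,30]'

```text
clock: 17.3
ee_pos: [0.5484, -0.1421, 0.3276]
tool_rot: [-2.211, 0.021, 2.212]
contact_force: [0.1, -1.6, 0.5]
opening: 0.0337
```

```bash
python3 -c "
from h import *
for i in range(3): read_camera('scene'); print(bot.sense()['contact_force'].round(2))
p,d=read_camera('scene'); goal([.5485,-.142,.329])
ys,xs=np.nonzero(d>0); P=lift('scene',np.c_[xs,ys],d[ys,xs])
for c,(x,y) in {'yellow':(.595,-.142),'blue':(.548,-.142),'red':(.6007,.0854)}.items():
    m=capmask(p,c)[ys,xs]&(np.hypot(P[:,0]-x,P[:,1]-y)<.03); print(c,m.sum(),np.percentile(P[m][:,2],[50,90,97]).round(4))
"
```

```text
[-0.11 -0.59 -0.73]
[ 0.94  0.3  -0.14]
[0.49 0.58 0.24]
t 17.5 pos [ 0.5485 -0.1421  0.3277] F [ 0.97 -0.57 -1.76] open 0.0338
dp [-0.027 -0.003 -0.001] twist [0.01 0.01 0.01]
tool axes [[-0.0, -0.019, -1.0], [0.0, -1.0, 0.019], [-1.0, -0.0, 0.0]]
yellow 215 [0.1843 0.1869 0.1877]
blue 78 [0.1852 0.187  0.1874]
red 153 [0.1888 0.1913 0.1922]
```

arm_command --dp '[[0,0,0],[0,0,0],[0,0,0],[0,0,0],[-0.5,0,0],[-1.2,0,0],[-2,0,0],[-2.5,0,0]]' --twist '[[0,0,0],[0,0,0],[0,0,0],[0,0,0],[0,0,0],[0,0,0],[0,0,0],[0,0,0]]' --grip '[40,50,60,65,65,65,65,65]'

```text
clock: 18.5
ee_pos: [0.5486, -0.1422, 0.4552]
tool_rot: [-2.215, 0.022, 2.21]
contact_force: [0.1, -0.5, -1.2]
opening: 0.0647
```

arm_command --dp '[[0,2,0],[0,2,0],[0,2,0],[0,2,0],[0,2,0],[0,2,0],[0,2,0],[0,2,0]]' --twist '[[0,0,0],[0,0,0],[0,0,0],[0,0,0],[0,0,0],[0,0,0],[0,0,0],[0,0,0]]' --grip '[65,65,65,65,65,65,65,65]'

```text
clock: 19.5
ee_pos: [0.5466, -0.2419, 0.4527]
tool_rot: [-2.212, 0.02, 2.212]
contact_force: [-0.4, 0.5, -0.1]
opening: 0.0651
```

arm_command --dp '[[0,0,0],[0,0,0],[0,0,0],[0,0,0],[0,0,0],[0,0,0],[0,0,0],[0,0,0]]' --twist '[[0,0,0],[0,0,0],[0,0,0],[0,0,0],[0,0,0],[0,0,0],[0,0,0],[0,0,0]]' --grip '[65,65,65,65,65,65,65,65]'

```text
clock: 20.5
ee_pos: [0.5466, -0.2421, 0.4527]
tool_rot: [-2.212, 0.021, 2.212]
contact_force: [-0.2, -0.1, 0.4]
opening: 0.0648
```

```bash
cat > chk.py <<'E'
from h import *
p,d=read_camera('scene'); print(bot.sense()['clock'])
cv2.imwrite('pics/s6.png',cv2.resize(p[90:240,220:390,::-1],None,fx=4,fy=4,interpolation=2))
for n in ('scene','top'):
    if n=='top': p,d=read_camera('top')
    ys,xs=np.nonzero(d>0); P=lift(n,np.c_[xs,ys],d[ys,xs])
    for c,(x,y) in {'yellow':(.595,-.142),'blue':(.548,-.142),'red':(.6007,.0854),'black':(.504,.0863)}.items():
        m=capmask(p,c)[ys,xs]&(np.hypot(P[:,0]-x,P[:,1]-y)<.025)&(P[:,2]>.165)
        if m.any(): print(n,c,m.sum(),np.percentile(P[m][:,2],[50,90,97]).round(4))
    for nm,yc in (("L",.087),("R",-.142)):
        q=P[(abs(P[:,2]-.13)<.006)&(abs(P[:,1]-yc)<.04)&(abs(P[:,0]-.55)<.1)]
        if len(q): print(n,nm,len(q),np.median(q[:,2]).round(4),cv2.minAreaRect(np.float32(q[:,:2]*1000))[0])
E
python3 chk.py
```

```text
20.55
scene yellow 213 [0.1862 0.1886 0.189 ]
scene blue 122 [0.1873 0.1893 0.1897]
scene red 153 [0.1872 0.1898 0.1907]
scene black 136 [0.1868 0.19   0.1913]
scene L 586 0.1305 (550.9660034179688, 85.8621826171875)
scene R 726 0.1292 (546.7564697265625, -143.09567260742188)
top yellow 138 [0.1864 0.189  0.1902]
top blue 130 [0.186  0.189  0.1897]
top red 127 [0.1878 0.1897 0.1912]
top black 128 [0.1875 0.1904 0.1912]
top L 647 0.1296 (552.1083984375, 85.85932159423828)
top R 612 0.1283 (547.1141967773438, -140.92347717285156)
```

View pics/s6.png

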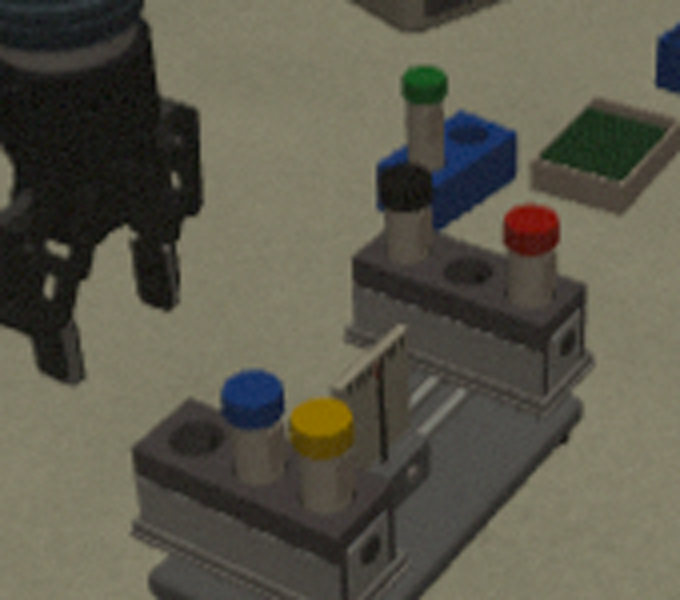

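The tubes stand blue (crop 253,400) and yellow (322,430) on the right, black (405,190) and red (530,230) on the left. All cap tops are within 1 mm of each other, the pans are level, and the gripper is clear.

```bash
python3 -c "
from rig import bot
print(bot.sign_off())"
```

```text
the job is handed in; nothing more can be done
None
```

I moved the blue tube (50 g) from the left bucket's middle bore to the right bucket's middle bore. Each bucket now holds two tubes, 88 g a side by the given masses: black and red on the left, yellow and blue on the right. I handed the job in at about 20.6 s on the robot's clock.

- **Pressing home:** the press ended at about 8.8 N, above the drag, with little side force. I then eased the pan back up to near-zero force before opening the jaws.
- **Tube depth:** in both views the blue cap top stands within about 1 mm of the yellow cap beside it, so it looks fully home.
- **Balance:** the bucket tops differ by about 1.3 mm between sides, which is roughly 0.006 rad of tilt. This was about 2 s after the last touch. I did not take a second picture to confirm the beam was still.
- **Buckets:** they stayed within about 2 mm of where they began, and the gripper is clear of everything.
- **Disagreement:** the camera and arm-based estimates of the tube's offset from the bore differed by 1 to 2 mm. I went in about midway between them, and the tube entered cleanly.
- **Slow draw:** the left pan rose with the tube, as expected, and dropped back when the grips let go. I saw no sign of a slam, but I measured only the arm's force, not the pan's.

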